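# Jam jar out of the hinged food container

## Robot

A 7-joint arm with a two-finger parallel gripper is mounted at the origin on the work surface. World frame = base frame: x ahead of the robot, y to its left, z up, the work surface at z = 0. Lengths are in mm, angles in rad, forces in N, time in s.
With the tool pointing down it reaches from about 425 to 950 mm from the base axis. Payload 4.7 kg.
Tool frame: the origin (TCP) lies on the centre line of the jaws, within the pads' length; the fingertips stand 14 mm ahead of it and the grasp point (between the pads) lies 5 mm behind it; z points along the fingers, y is the line along which they close (so a half turn about z gives the same grasp; the last joint's range is limited). The gripper opens to 85 mm and grips with 20 to 120 N. Pads are 22 mm wide; open, the fingers measure 114 mm over their backs; the gripper's body (76 mm by 85 mm) begins 54 mm behind the grasp point. The pads swing forward as they close: fully open they stand 13 mm farther back than shut.
Start: joints at [-1.174, 0.469, -0.049, 1.532, 0.024, 1.141, -0.082], TCP at [278.772, 614.763, 245.335] pointing down, gripper open.
Joint ranges: [-2.59, 2.59], [-0.33, 1.99], [-1.39, 1.29], [0.1, 2.45], [-1.04, 4.18], [0.21, 1.99], [-2.66, 2.66]. Speed limits (rad/s): [2.57, 2.57, 3.14, 3.14, 3.14, 3.14, 3.14].

## Interface

Orientations are given as a rotation vector (axis times angle).
In Python, from workcell import arm, imaging gives the robot as it stands.
- The arm moves only by the tool apply_moves, never from a script. Its argument "deltas" is a list of rows, each a list of 7 numbers: the shift along the tool's x, y, z in units of 25 mm (1.0 is 25 mm), then the turn, a rotation vector about the tool's x, y, z in units of 4 degrees (1.0 is 4 degrees), then the opening, from 0 (shut) to 1 (fully open). In form: [[tx, ty, tz, wx, wy, wz, claw], ...]. A call has 1 to 20 rows; each row shifts and turns the commanded pose from where the row before left it, along the tool's axes as they then stand; what a row does not reach is not made up. A row lasts 1/12 s, in which the tool goes at most 41.7 mm and 7.16 degrees, less where a joint would pass 70% of its speed; a pose out of reach is approached as far as the arm can. A call with a number of a shift or a turn outside -1 to 1 is refused whole. A call with a gripper value outside its range is refused whole. The fingers move at their own pace and stop on an object; the grip force is fixed at half the most. Time passes only in rows, so rows that do not move let the fingers close. It gives the time, the measured TCP pose, the force, the opening and the grip force at its end, in the units of the state.
- arm.get_obs(): the state, without advancing time (a new reading comes with each control period).
- imaging.capture(name): name is "scene" or "top" or "wrist"; returns (picture, depth): 480x640x3 uint8, red, green, blue; 480x640 float32, mm along the optical axis (not along the pixel's ray), 0 where there is no reading.
- imaging.get_calibration(name): a dict with "fx", "fy", "cx", "cy" (pixels), "world_from_camera" (4x4, takes a point from camera to world coordinates); the wrist camera has in their place "T_tool_cam" (4x4, takes a point from camera to tool coordinates, whose origin is the TCP and whose axes are the flange's). Camera axes: x right, y down, z forward; pixel columns grow to the right and rows downward; lengths in mm; the calibration is good to about 2 mm. A picture is of the moment at which its call begins: read the wrist's pose just before it. get_calibration takes no time and is no camera call.
- arm.job_done(): hands the job in; it is judged then, once.
The state is a dict: "time": time; "joint_pos": joint angles; "qvel": joint speeds; "effort": joint torques, N m; "ee_pos": TCP position; "tool_rot": TCP orientation; "force": force on the tool from outside, world axes, zero at the start; "torque": the same for the moment, N m; "gripper_width": finger opening in mm; "gripper_force": force on a finger pad.
Only numpy, scipy, OpenCV 4.12 (cv2) and the standard library are available. Lean on these libraries where they do the work, as an engineer would, in place of code of your own. Each camera call takes 0.05 s, during which the arm holds its last target. There are 200 camera calls.

## Task

Breakfast is being laid: swing the hinged lid of the glass food container up and over, until it stays open by itself, and let go of it. Then lift out the round jam jar and set it down gently, upright, in the middle of the smaller of the two plates. The square tin stays standing in the container, and the lid stays open.

Things in the scene. Friction and masses are not known exactly. Their poses are not given: they have to be found in the camera images.
- container: Fixed clear glass box, 150 (x) by 260 (y) by 80 mm high, walls and floor 6 mm. Origin: centre of underside, z up; its -x long side faces the robot, yaw within 0.25 rad. Clear lid with white rim, 92 mm up when closed, hinged along the +x top edge (x 75, z 80 mm). Grey handle on the lid near its free edge: a round 10 mm bar along y, 80 mm free length, about 30 mm gap beneath; centre (-50, 0, 127) mm when closed.
- lid (a joint): Lid angle, rad: 0 closed, stop at 1.9 (tipped back, away from the robot). 0.25 kg, swings freely: below about 1.5 it falls shut, beyond it falls open. Open means beyond 1.6; the open lid reaches 230 mm above the table. Bar centre in the container's frame at angle q: x = 75 - 125 cos q + 47 sin q, z = 80 + 125 sin q + 47 cos q mm. Pinched from above (fingers closing along x) the bar turns between the fingers; the hand can stay upright.
- jar: Small round jam jar, steel cap, paper label: 44 mm diameter, 60 mm high, about 0.13 kg, upright on the container's floor, some 55 mm from its centre along the container's y, either side. Origin: centre of underside, z up. Over 40 mm free to the end wall, 50 mm to the tin: grasp from above, fingers closing along the container's y and opened to no more than about 75 mm.
- tin: Square aluminium tin, 42 by 42 by 56 mm high, standing in the other half of the container, where it stays. Origin: centre of underside, z up.
- small_plate: The smaller of two round white melamine plates: 150 mm across, 12 mm high (the other 200 mm), loose on the table left of the container, either the nearer or the farther one. Origin: centre of underside, z up. Its flat middle, where the jar is to stand, is 5 mm above that and 90 mm across.
Mind the look-alikes: they are no part of the job. Leave any purple or turquoise look-alike of the small_plate alone.

How it is judged:
By the outcome, as a careful person would: the job done as asked, in the order asked, and still so for the second after the job is handed in, with the robot touching nothing.
It also fails if it takes over 64 s, if anything falls off the work surface, if the arm or the gripper's body presses on something with over 40 N, if the wrist force passes 120 N, or if a joint passes its speed limit or range.

## Working session

There is one attempt and no reset: what is moved stays moved. The work goes in short steps, Python scripts to look and compute and a tool call to move; the robot and the scene stay as the last step left them, time stands still between calls to the robot, and variables do not carry over. Pictures are saved under pics/ and viewed, at most 10 in all, crops included, and the job is handed in when it is done.

Besides the shell and the picture viewer there is one more tool, called after "Request:" by a JSON object that holds its "name" and its "arguments". apply_moves: Moves the arm, as the interface text tells. Shifts and turns lie within -1 to 1; 1 stands for 25 mm of shift or 4 degrees of turn. Its arguments: {"type":"object","properties":{"deltas":{"type":"array","items":{"type":"array","items":{"type":"number","minimum":-1,"maximum":1}}}},"required":["deltas"]}

```bash
mkdir -p pics; cat > h.py <<'E'
import numpy as np, cv2
from scipy.spatial.transform import Rotation as R
from workcell import arm, imaging
def snap(n,f):
    o=arm.get_obs(); p,d=imaging.capture(n); c=imaging.get_calibration(n)
    if n=="wrist":
        T=np.eye(4);T[:3,:3]=R.from_rotvec(o["tool_rot"]).as_matrix();T[:3,3]=o["ee_pos"];M=T@np.array(c["T_tool_cam"])
    else: M=np.array(c["world_from_camera"])
    np.savez(f"pics/{f}.npz",p=p,d=d,M=M,k=[c["fx"],c["fy"],c["cx"],c["cy"]])
    cv2.imwrite(f"pics/{f}.png",p[:,:,::-1]); return o
def load(f): return np.load(f"pics/{f}.npz")
def pt(s,u,v,z=None):
    "world point of pixel: by depth, or on plane z"
    fx,fy,cx,cy=s["k"];M=s["M"];r=np.array([(u-cx)/fx,(v-cy)/fy,1.])
    if z is None: t=float(np.median(s["d"][v-1:v+2,u-1:u+2]))
    else: t=(z-M[2,3])/(M[:3,:3]@r)[2]
    return (M[:3,:3]@(r*t)+M[:3,3]).round(1)
def pix(s,w):
    q=np.linalg.inv(s["M"])@np.append(w,1);fx,fy,cx,cy=s["k"];return (fx*q[0]/q[2]+cx).round(1),(fy*q[1]/q[2]+cy).round(1)
E
python3 - <<'E'
from h import *
for n in("scene","top"):o=snap(n,n+"0")
print(o["tool_rot"],R.from_rotvec(o["tool_rot"]).as_matrix().round(3),o["time"])
print(imaging.get_calibration("wrist"))
E
```

```text
[-6.63793262e-01 -3.07030866e+00  3.00878968e-03] [[-0.911  0.413 -0.001]
 [ 0.413  0.911 -0.002]
 [-0.    -0.002 -1.   ]] 0.05
{'fx': 339.35903690807896, 'fy': 339.35903690807896, 'cx': 323.48325770328813, 'cy': 234.49553231384922, 'T_tool_cam': array([[ 1.18776233e-03, -9.46667176e-01, -3.22210875e-01,
         8.24812528e+01],
       [ 9.99998320e-01,  6.74599995e-04,  1.70428347e-03,
         6.99370282e-01],
       [-1.39602576e-03, -3.22212358e-01,  9.46666387e-01,
        -1.28061509e+02],
       [ 0.00000000e+00,  0.00000000e+00,  0.00000000e+00,
         1.00000000e+00]])}
```

View pics/top0.png

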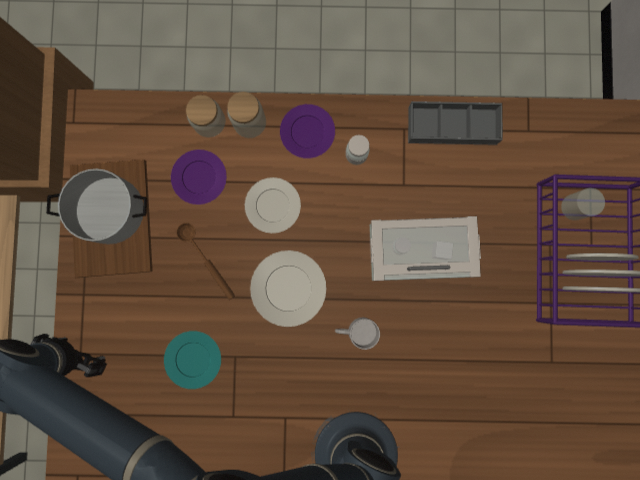

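View pics/scene0.png

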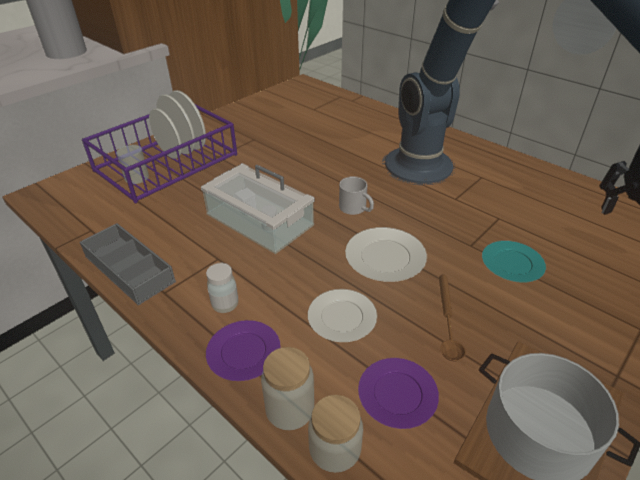

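The top view shows the small white plate at (272,205), the container around (425,248), the handle at (428,267), and two blobs in the container at (402,248) and (444,249). I'll enlarge it.

```bash
python3 - <<'E'
from h import *
s=load("top0");cv2.imwrite("pics/c1.png",cv2.resize(s["p"][205:295,355:495,::-1],None,fx=5.6,fy=5.6,interpolation=cv2.INTER_CUBIC))
print(s["M"].round(3),s["k"])
print("plate",pt(s,272,205,8),pt(s,272,205))
for u in(409,428,449):print("bar",pt(s,u,268,127),pt(s,u,267))
for uv in((371,222),(476,217),(479,276),(373,280)):print(pt(s,*uv,92),pt(s,*uv))
# plate fit
p=s["p"].astype(int);m=((p.min(2)>150)&(p.max(2)-p.min(2)<40)).astype(np.uint8);m[:, :240]=0;m[:170]=0;m[245:]=0;m[:,310:]=0
c=max(cv2.findContours(m,0,2)[0],key=cv2.contourArea);e=cv2.fitEllipse(c);print(e,pt(s,*e[0],12))
E
```

```text
[[ 1.800000e-02 -9.960000e-01  8.400000e-02  4.256530e+02]
 [-1.000000e+00 -1.800000e-02  1.000000e-03  9.683800e+01]
 [ 1.000000e-03 -8.400000e-02 -9.960000e-01  1.457749e+03]
 [ 0.000000e+00  0.000000e+00  0.000000e+00  1.000000e+00]] [548.91330287 548.91330287 322.34222459 242.03800201]
plate [645.1 233.8   8. ] [645.5 234.    5.6]
bar [ 479.1 -113.4  127. ] [ 482.1 -115.4  114.2]
bar [ 479.9 -159.5  127. ] [ 482.2 -158.6  131.5]
bar [ 480.9 -210.4  127. ] [ 483.2 -209.7  129.8]
[594.  -23.2  92. ] [595.  -23.9  83.9]
[ 611.4 -286.3   92. ] [ 623.2 -310.8    4.8]
[ 463.8 -293.    92. ] [ 463.9 -294.6   86.4]
[449.1 -29.7  92. ] [450.4 -36.8  16. ]Traceback (most recent call last):
  File "<stdin>", line 9, in <module>
cv2.error: OpenCV(4.12.0) /io/opencv/modules/imgproc/src/shapedescr.cpp:361: error: (-201:Incorrect size of input array) There should be at least 5 points to fit the ellipse in function 'fitEllipseNoDirect'
```

View pics/c1.png

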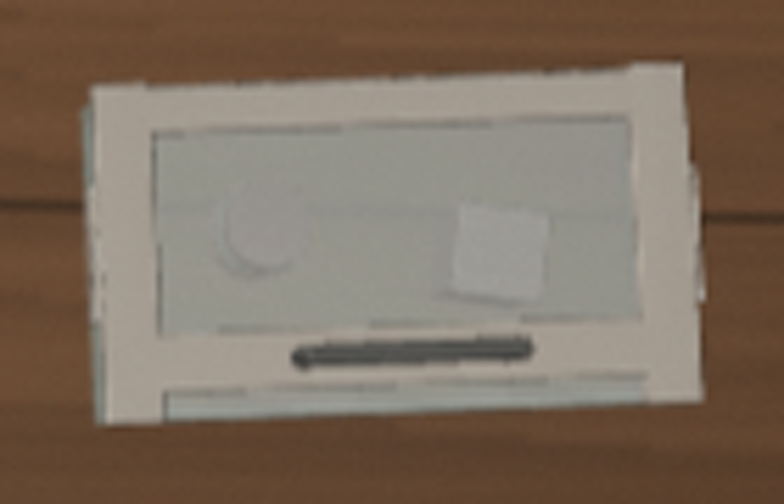

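```bash
python3 - <<'E'
from h import *
s=load("top0")
f=lambda x,y,z:pt(s,355+x/5.6-.4,205+y/5.6-.4,z)
a,b=f(297,357,127),f(528,347,127);print("bar",a,b,(a+b)/2,np.arctan2(b[0]-a[0],a[1]-b[1]))
C=[f(92,88,92),f(683,64,92),f(702,400,92),f(104,424,92)];print(C,np.mean(C,0))
print("jar",f(266,228,66),"tin",f(500,252,62))
print("plate edges",s["p"][205,240:306:1].sum(1))
d=s["p"].astype(int);print(d[205,272],d[205,250])
E
```

```text
bar [ 478.2 -110.1  127. ] [ 484.3 -210.1  127. ] [ 481.25 -160.1   127.  ] 0.06092450813825924
[array([598.2, -23.2,  92. ]), array([ 613.9, -287.8,   92. ]), array([ 463.8, -295.3,   92. ]), array([448.3, -30.2,  92. ])] [ 531.05  -159.125   92.   ]
jar [ 538.9 -105.2   66. ] tin [ 530.2 -212.4   62. ]
plate edges [237 240 242 241 318 448 444 445 446 443 444 441 439 438 439 430 321 468
 457 461 458 461 464 459 462 462 465 462 465 460 465 460 460 463 464 463
 462 462 462 462 461 462 464 462 465 465 464 465 466 472 468 471 471 469
 466 465 468 470 468 463 417 224 225 223 221 220]
[162 156 142] [155 151 138]
```

Request:
{"name": "apply_moves", "arguments": {"deltas": [[0, 0, 0, 0, 0, 0.97, 1], [0, 0, 0, 0, 0, 0.97, 1], [0, 0, 0, 0, 0, 0.97, 1], [0, 0, 0, 0, 0, 0.97, 1], [0, 0, 0, 0, 0, 0.97, 1], [0, 0, 0, 0, 0, 0.97, 1], [0, 0, 0, 0, 0, 0.97, 1], [0, 0, 0, 0, 0, 0.97, 1], [0, 0, 0, 0, 0, 0.97, 1], [0, 0, 0, 0, 0, 0.97, 1], [0, 0, 0, 0, 0, 0.97, 1], [0, 0, 0, 0, 0, 0.97, 1], [0, 0, 0, 0, 0, 0.97, 1], [0, 0, 0, 0, 0, 0.97, 1], [0, 0, 0, 0, 0, 0.97, 1], [0, 0, 0, 0, 0, 0.97, 1]]}}

```text
time: 1.43
ee_pos: [278.6, 614.4, 244.6]
tool_rot: [2.156, 2.285, -0.002]
force: [-1.1, -0.9, -0.4]
gripper_width: 85.5
gripper_force: 0.0
```

Request:
{"name": "apply_moves", "arguments": {"deltas": [[-0.95, 0.6, 0, 0, 0, 0, 1], [-0.95, 0.6, 0, 0, 0, 0, 1], [-0.95, 0.6, 0, 0, 0, 0, 1], [-0.95, 0.6, 0, 0, 0, 0, 1], [-0.95, 0.6, 0, 0, 0, 0, 1], [-0.95, 0.6, 0, 0, 0, 0, 1], [-0.95, 0.6, 0, 0, 0, 0, 1], [-0.95, 0.6, 0, 0, 0, 0, 1], [-0.95, 0.6, 0, 0, 0, 0, 1], [-0.95, 0.6, 0, 0, 0, 0, 1], [-0.95, 0.6, 0, 0, 0, 0, 1], [-0.95, 0.6, 0, 0, 0, 0, 1], [-0.95, 0.6, 0, 0, 0, 0, 1], [-0.95, 0.6, 0, 0, 0, 0, 1], [-0.95, 0.6, 0, 0, 0, 0, 1], [-0.95, 0.6, 0, 0, 0, 0, 1], [0, 0, 0, 0, 0, 0, 1]]}}

```text
time: 2.85
ee_pos: [545.1, 243.2, 245.3]
tool_rot: [2.16, 2.275, -0.002]
force: [0.2, -1.3, 0.7]
gripper_width: 85.4
gripper_force: 0.0
```

Request:
{"name": "apply_moves", "arguments": {"deltas": [[-0.95, -0.2, 0, 0, 0, 0, 1], [-0.95, -0.2, 0, 0, 0, 0, 1], [-0.95, -0.2, 0, 0, 0, 0, 1], [-0.95, -0.2, 0, 0, 0, 0, 1], [-0.95, -0.2, 0, 0, 0, 0, 1], [-0.95, -0.2, 0, 0, 0, 0, 1], [-0.95, -0.2, 0, 0, 0, 0, 1], [-0.95, -0.2, 0, 0, 0, 0, 1], [-0.95, -0.2, 0, 0, 0, 0, 1], [-0.95, -0.2, 0, 0, 0, 0, 1], [-0.95, -0.2, 0, 0, 0, 0, 1], [-0.95, -0.2, 0, 0, 0, 0, 1], [-0.95, -0.2, 0, 0, 0, 0, 1], [-0.95, -0.2, 0, 0, 0, 0, 1], [-0.95, -0.2, 0, 0, 0, 0, 1], [-0.95, -0.2, 0, 0, 0, 0, 1], [-0.95, -0.2, 0, 0, 0, 0, 1], [0, 0, 0, 0, 0, 0, 1], [0, 0, 0, 0, 0, 0, 1]]}}

```text
time: 4.43
ee_pos: [481.1, -158.9, 245.1]
tool_rot: [-2.155, -2.285, 0.0]
force: [0.5, 1.2, 0.3]
gripper_width: 85.1
gripper_force: 0.0
```

```bash
python3 - <<'E'
from h import *
o=snap("wrist","w1");print(o["ee_pos"],o["force"])
E
```

```text
[ 481.13318734 -158.87290365  245.09087981] [0.45865458 1.2115792  0.27896196]
```

View pics/w1.png

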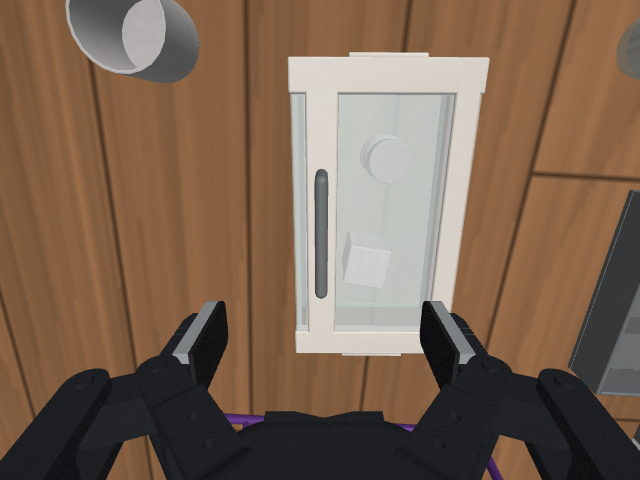

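The wrist view shows the bar from (321,172) to (321,296), the jar cap at (388,158) and the tin top at (368,262).

```bash
python3 - <<'E'
from h import *
s=load("w1")
for n,u,v,z in(("bar1",321,173,130),("bar2",321,295,130),("jar",390,158,66),("tin",370,265,62),("c1",289,57,92),("c2",488,58,92),("c3",296,352,92)):print(n,pt(s,u,v,z),pt(s,u,v))
# jar cap crop
cv2.imwrite("pics/c2.png",cv2.resize(s["p"][120:300,330:450,::-1],None,fx=3.3,fy=3.3,interpolation=cv2.INTER_CUBIC))
E
```

```text
bar1 [ 477.6 -111.7  130. ] [ 477.6 -113.7  117.1]
bar2 [ 483.2 -209.3  130. ] [ 483.1 -208.6  131.3]
jar [ 538.1 -104.4   66. ] [ 533.4 -102.2   89.4]
tin [ 531.7 -210.2   62. ] [ 526.9 -198.3   89.4]
c1 [449.  -33.2  92. ] [448.8 -32.9  90.3]
c2 [596.7 -25.   92. ] [597.6 -24.7  89.9]
c3 [ 463.  -295.1   92. ] [ 458.3 -367.5   -0.7]
```

Request:
{"name": "apply_moves", "arguments": {"deltas": [[0, 0, 0.81, 0, 0, 0, 0.6], [0, 0, 0.81, 0, 0, 0, 0.6], [0, 0, 0.81, 0, 0, 0, 0.6], [0, 0, 0.81, 0, 0, 0, 0.6], [0, 0, 0.81, 0, 0, 0, 0.6], [0, 0, 0.81, 0, 0, 0, 0.6], [0, 0, 0, 0, 0, 0, 0.6], [0, 0, 0, 0, 0, 0, 0], [0, 0, 0, 0, 0, 0, 0], [0, 0, 0, 0, 0, 0, 0], [0, 0, 0, 0, 0, 0, 0], [0, 0, 0, 0, 0, 0, 0], [0, 0, 0, 0, 0, 0, 0], [0, 0, 0, 0, 0, 0, 0], [0, 0, 0, 0, 0, 0, 0]]}}

```text
time: 5.73
ee_pos: [479.1, -157.8, 124.7]
tool_rot: [-2.15, -2.284, 0.002]
force: [-7.3, 0.8, 7.1]
gripper_width: 7.8
gripper_force: 58.6
```

```bash
python3 -c "
import numpy as np
q=np.linspace(0,1.74,30);x=75-125*np.cos(q)+47*np.sin(q);z=80+125*np.sin(q)+47*np.cos(q)
X=np.round(np.r_[x]/25,2);Z=np.round(-z/25,2)
print([[0,round(a,2),round(b,2),0,0,0,0] for a,b in zip(np.diff(X),np.diff(Z))],x[-1],z[-1])"
```

```text
[[0, np.float64(0.12), np.float64(-0.3), 0, 0, 0, 0], [0, np.float64(0.14), np.float64(-0.29), 0, 0, 0, 0], [0, np.float64(0.16), np.float64(-0.27), 0, 0, 0, 0], [0, np.float64(0.17), np.float64(-0.27), 0, 0, 0, 0], [0, np.float64(0.19), np.float64(-0.26), 0, 0, 0, 0], [0, np.float64(0.2), np.float64(-0.25), 0, 0, 0, 0], [0, np.float64(0.22), np.float64(-0.24), 0, 0, 0, 0], [0, np.float64(0.23), np.float64(-0.22), 0, 0, 0, 0], [0, np.float64(0.25), np.float64(-0.2), 0, 0, 0, 0], [0, np.float64(0.25), np.float64(-0.19), 0, 0, 0, 0], [0, np.float64(0.27), np.float64(-0.18), 0, 0, 0, 0], [0, np.float64(0.28), np.float64(-0.16), 0, 0, 0, 0], [0, np.float64(0.29), np.float64(-0.14), 0, 0, 0, 0], [0, np.float64(0.29), np.float64(-0.13), 0, 0, 0, 0], [0, np.float64(0.3), np.float64(-0.11), 0, 0, 0, 0], [0, np.float64(0.31), np.float64(-0.08), 0, 0, 0, 0], [0, np.float64(0.32), np.float64(-0.07), 0, 0, 0, 0], [0, np.float64(0.31), np.float64(-0.06), 0, 0, 0, 0], [0, np.float64(0.32), np.float64(-0.03), 0, 0, 0, 0], [0, np.float64(0.32), np.float64(-0.01), 0, 0, 0, 0], [0, np.float64(0.32), np.float64(0.0), 0, 0, 0, 0], [0, np.float64(0.32), np.float64(0.03), 0, 0, 0, 0], [0, np.float64(0.32), np.float64(0.04), 0, 0, 0, 0], [0, np.float64(0.31), np.float64(0.07), 0, 0, 0, 0], [0, np.float64(0.31), np.float64(0.08), 0, 0, 0, 0], [0, np.float64(0.31), np.float64(0.1), 0, 0, 0, 0], [0, np.float64(0.29), np.float64(0.12), 0, 0, 0, 0], [0, np.float64(0.29), np.float64(0.13), 0, 0, 0, 0], [0, np.float64(0.29), np.float64(0.16), 0, 0, 0, 0]] 142.37848239890565 195.30021730083757
```

Request:
{"name": "apply_moves", "arguments": {"deltas": [[0, 0.12, -0.3, 0, 0, 0, 0], [0, 0.14, -0.29, 0, 0, 0, 0], [0, 0.16, -0.27, 0, 0, 0, 0], [0, 0.17, -0.27, 0, 0, 0, 0], [0, 0.19, -0.26, 0, 0, 0, 0], [0, 0.2, -0.25, 0, 0, 0, 0], [0, 0.22, -0.24, 0, 0, 0, 0], [0, 0.23, -0.22, 0, 0, 0, 0], [0, 0.25, -0.2, 0, 0, 0, 0], [0, 0.25, -0.19, 0, 0, 0, 0]]}}

```text
time: 6.57
ee_pos: [524.5, -155.4, 187.4]
tool_rot: [-2.147, -2.279, 0.009]
force: [-15.9, 2.6, 14.8]
gripper_width: 7.7
gripper_force: 58.7
```

Request:
{"name": "apply_moves", "arguments": {"deltas": [[0, 0.18, -0.25, 0, 0, 0, 0], [0, 0.24, -0.22, 0, 0, 0, 0], [0, 0.29, -0.14, 0, 0, 0, 0], [0, 0.29, -0.13, 0, 0, 0, 0], [0, 0.3, -0.11, 0, 0, 0, 0], [0, 0.31, -0.08, 0, 0, 0, 0], [0, 0.32, -0.07, 0, 0, 0, 0], [0, 0.31, -0.06, 0, 0, 0, 0]]}}

```text
time: 7.23
ee_pos: [587.1, -151.9, 214.0]
tool_rot: [2.151, 2.288, 0.001]
force: [-3.9, -0.9, 5.1]
gripper_width: 7.5
gripper_force: 60.9
```

Good. I'll continue the arc.

Request:
{"name": "apply_moves", "arguments": {"deltas": [[0, 0.32, -0.04, 0, 0, 0, 0], [0, 0.32, -0.02, 0, 0, 0, 0], [0, 0.32, 0, 0, 0, 0, 0], [0, 0.32, 0.03, 0, 0, 0, 0], [0, 0.32, 0.04, 0, 0, 0, 0], [0, 0.31, 0.07, 0, 0, 0, 0], [0, 0.31, 0.08, 0, 0, 0, 0]]}}

```text
time: 7.82
ee_pos: [642.2, -148.8, 208.3]
tool_rot: [2.152, 2.287, -0.0]
force: [-0.6, -4.0, 1.7]
gripper_width: 7.6
gripper_force: 62.4
```

Request:
{"name": "apply_moves", "arguments": {"deltas": [[0, 0.31, 0.08, 0, 0, 0, 0], [0, 0.29, 0.1, 0, 0, 0, 0], [0, 0.29, 0.11, 0, 0, 0, 0], [0, 0.29, 0.14, 0, 0, 0, 0], [0, 0, 0, 0, 0, 0, 0]]}}

```text
time: 8.23
ee_pos: [671.6, -147.2, 196.4]
tool_rot: [2.151, 2.288, -0.002]
force: [-0.6, -4.4, -0.5]
gripper_width: 7.3
gripper_force: 60.7
```

```bash
python3 - <<'E'
from h import *
o=snap("scene","s2");p=load("s2")["p"]
cv2.imwrite("pics/s2c.png",cv2.resize(p[100:270,150:370,::-1],None,fx=3.5,fy=3.5,interpolation=cv2.INTER_CUBIC))
E
```

```text
(no output)
```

View pics/s2c.png

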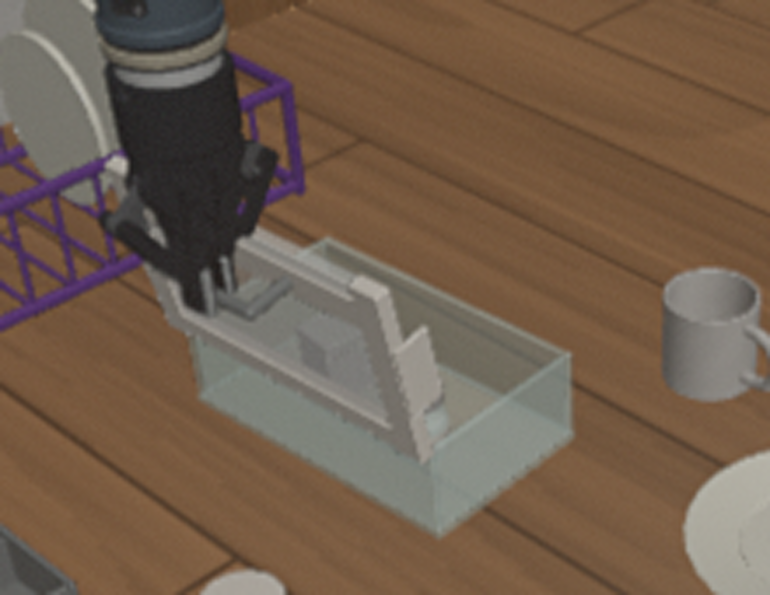

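Request:
{"name": "apply_moves", "arguments": {"deltas": [[0, 0.1, 0.05, 0, 0, 0, 0.35], [0, 0.1, 0.05, 0, 0, 0, 0.35], [0, 0.1, 0.05, 0, 0, 0, 0.35], [0, 0.1, 0, 0, 0, 0, 0.35], [0, 0.1, 0, 0, 0, 0, 0.35], [0, 0, 0, 0, 0, 0, 0.35]]}}

```text
time: 8.78
ee_pos: [684.6, -144.4, 194.4]
tool_rot: [2.15, 2.289, 0.003]
force: [1.5, -1.7, 5.2]
gripper_width: 29.9
gripper_force: 2.5
```

Request:
{"name": "apply_moves", "arguments": {"deltas": [[0, 0.15, -0.2, 0, 0, 0, 0.35], [0, 0.1, -0.4, 0, 0, 0, 0.35], [0, 0, -0.5, 0, 0, 0, 0.35], [0, 0, -0.7, 0, 0, 0, 0.35], [0, 0, -0.9, 0, 0, 0, 0.35], [0, 0, -1, 0, 0, 0, 0.35], [0, 0, -1, 0, 0, 0, 0.35], [0, 0, 0, 0, 0, 0, 0.35]]}}

```text
time: 9.45
ee_pos: [691.3, -145.9, 318.8]
tool_rot: [2.146, 2.283, 0.01]
force: [-0.0, -1.1, 1.2]
gripper_width: 29.9
gripper_force: 0.0
```

```bash
python3 - <<'E'
from h import *
o=snap("wrist","w3");snap("top","t3");print(o["ee_pos"],o["joint_pos"])
E
```

```text
[ 691.28036606 -145.90871315  318.82075565] [-0.18049943  0.50209032  0.51682355  1.38496276 -0.25055428  1.30885948
  0.40706635]
```

View pics/w3.png

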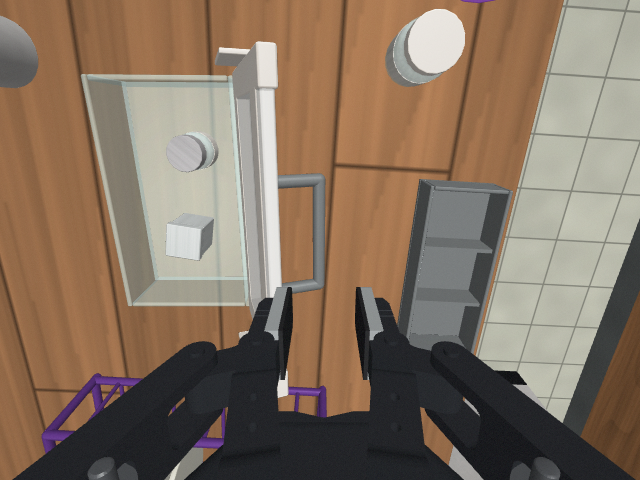

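The lid stands open with its bar free. The jar cap is at about (186,152) and the tin top at about (184,242).

```bash
python3 - <<'E'
from h import *
s=load("w3");print("jar",pt(s,186,152),pt(s,186,152,66));print("tin",pt(s,184,242))
def seg(s,zlo,zhi,box):
    v,u=np.mgrid[0:480,0:640];fx,fy,cx,cy=s["k"];d=s["d"]
    P=np.stack([(u-cx)/fx*d,(v-cy)/fy*d,d],-1)@s["M"][:3,:3].T+s["M"][:3,3]
    x,y,z=P[...,0],P[...,1],P[...,2]
    m=(z>zlo)&(z<zhi)&(x>box[0])&(x<box[1])&(y>box[2])&(y<box[3])&(d>0);Q=P[m]
    return len(Q),Q.min(0).round(1),Q.max(0).round(1),np.median(Q,0).round(1)
for n in("w3","t3"):
    s=load(n)
    print(seg(s,58,72,(490,580,-140,-65)));print(seg(s,54,70,(490,580,-250,-170)))
t=load("t3");print("plate",seg(t,7,18,(550,740,130,330)))
E
```

```text
jar [ 541.9 -106.    65. ] [ 542.3 -105.9   66. ]
tin [ 530.9 -213.    61.1]
(1106, array([ 519.8, -127.1,   58.1]), array([559.4, -88.2,  68. ]), array([ 540.7, -107.1,   65.4]))
(1231, array([ 506.2, -235.6,   54. ]), array([ 552.3, -190.4,   63.8]), array([ 530.6, -211.6,   61. ]))
(187, array([ 519.5, -126.4,   58.5]), array([557.8, -87.5,  72. ]), array([ 539.6, -107. ,   65.4]))Traceback (most recent call last):
  File "<stdin>", line 11, in <module>
  File "<stdin>", line 8, in seg
    return umr_minimum(a, axis, None, out, keepdims, initial, where)
ValueError: zero-size array to reduction operation minimum which has no identity
```

Request:
{"name": "apply_moves", "arguments": {"deltas": [[0.24, -0.74, 0, 0, 0, 0, 0.5], [0.24, -0.74, 0, 0, 0, 0, 0.5], [0.24, -0.74, 0, 0, 0, 0, 0.5], [0.24, -0.74, 0, 0, 0, 0, 0.5], [0.24, -0.74, 0, 0, 0, 0, 0.5], [0.24, -0.74, 0, 0, 0, 0, 0.5], [0.24, -0.74, 0, 0, 0, 0, 0.5], [0.24, -0.74, 0, 0, 0, 0, 0.5], [0, 0, 0, 0, 0, -0.9, 0.8], [0, 0, 0, 0, 0, -0.9, 0.8], [0, 0, 0, 0, 0, -0.9, 0.8], [0, 0, 0, 0, 0, -0.9, 0.8], [0, 0, 0, 0, 0, -0.9, 0.8], [0, 0, 0, 0, 0, -0.9, 0.8], [0, 0, 0, 0, 0, -0.9, 0.8], [0, 0, 0, 0, 0, -0.9, 0.8], [0, 0, 0, 0, 0, -0.9, 0.8], [0, 0, 0, 0, 0, -0.9, 0.8]]}}

```text
time: 11.05
ee_pos: [537.7, -105.9, 310.5]
tool_rot: [-1.334, -2.841, 0.001]
force: [-0.0, 0.1, -0.1]
gripper_width: 68.1
gripper_force: 0.0
```

Request:
{"name": "apply_moves", "arguments": {"deltas": [[0, 0, 0, 0, 0, -0.9, 0.8], [0, 0, 0, 0, 0, -0.9, 0.8], [0, 0, 0, 0, 0, -0.9, 0.8], [0, 0, 0, 0, 0, -0.9, 0.8], [0, 0, 0, 0, 0, -0.9, 0.8], [0, 0, 0, 0, 0, -0.9, 0.8], [0, 0, 0, 0, 0, -0.9, 0.8], [0, 0, 0, 0, 0, -0.9, 0.8], [0, 0, 0, 0, 0, -0.9, 0.8], [0, 0, 0, 0, 0, -0.9, 0.8], [0, 0, 0, 0, 0, -0.9, 0.8], [0, 0, 0, 0, 0, -0.9, 0.8], [0, 0, 0, 0, 0, -0.9, 0.8], [0, 0, 0, 0, 0, -0.9, 0.8], [0, 0, 0, 0, 0, -0.9, 0.8], [0, 0, 0, 0, 0, 0, 0.8], [0, 0, 0, 0, 0, 0, 0.8]]}}

```text
time: 12.47
ee_pos: [538.0, -106.1, 310.8]
tool_rot: [0.094, -3.138, -0.001]
force: [0.2, 0.1, -0.9]
gripper_width: 68.4
gripper_force: 0.0
```

```bash
cat >> h.py <<'E'
def cloud(s):
    v,u=np.mgrid[0:480,0:640];fx,fy,cx,cy=s["k"];d=s["d"]
    return np.stack([(u-cx)/fx*d,(v-cy)/fy*d,d],-1)@s["M"][:3,:3].T+s["M"][:3,3]
def circ(s,zlo,zhi,box):
    P=cloud(s);x,y,z=P[...,0],P[...,1],P[...,2];m=(z>zlo)&(z<zhi)&(x>box[0])&(x<box[1])&(y>box[2])&(y<box[3])&(s["d"]>0)
    Q=P[m]; c,r=cv2.minEnclosingCircle(Q[:,:2].astype(np.float32));return len(Q),np.round(c,1),round(r,1),np.median(Q,0).round(1)
E
python3 - <<'E'
from h import *
o=snap("wrist","w4");s=load("w4");print(o["ee_pos"],o["joint_pos"],o["gripper_width"]);M=R.from_rotvec(o["tool_rot"]).as_matrix();print(M.round(3))
c=circ(s,60,72,(505,575,-140,-75));print("jar",c)
print("tool delta",(M.T@(np.r_[c[1],0]-np.r_[o["ee_pos"][:2],0])).round(1))
E
```

```text
[ 537.97400738 -106.08292724  310.80639942] [-0.14400262  0.20841421  0.31298462  1.76446143 -0.0691616   1.1813396
  1.81995723] 68.39930167109064
[[-0.998 -0.06  -0.002]
 [-0.06   0.998  0.001]
 [ 0.002  0.001 -1.   ]]
jar (969, array([ 538.9, -107.5]), 19.9, array([ 538.4, -107.6,   65.4]))
tool delta [-0.8 -1.5 -0. ]
```

View pics/w4.png

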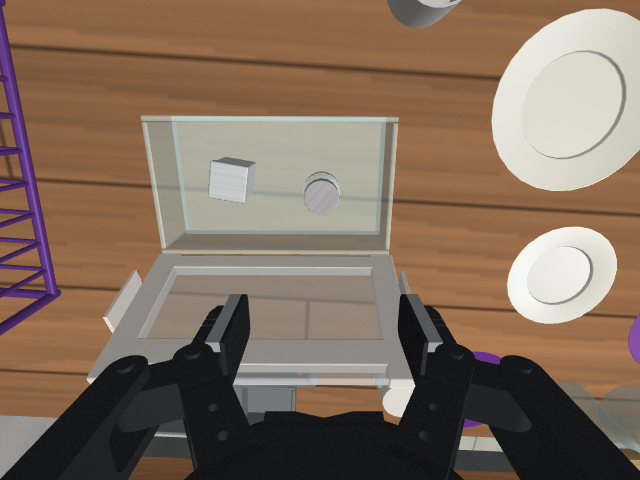

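The jar cap is at (322,193), between the fingers in line with the tool, and the lid is open behind it. I'll descend.

Request:
{"name": "apply_moves", "arguments": {"deltas": [[-0.04, -0.06, 1, 0, 0, 0, 0.8], [0, 0, 1, 0, 0, 0, 0.8], [0, 0, 1, 0, 0, 0, 0.8], [0, 0, 1, 0, 0, 0, 0.8], [0, 0, 1, 0, 0, 0, 0.8], [0, 0, 1, 0, 0, 0, 0.8], [0, 0, 1, 0, 0, 0, 0.8], [0, 0, 0.8, 0, 0, 0, 0.8], [0, 0, 0.8, 0, 0, 0, 0.8], [0, 0, 0.8, 0, 0, 0, 0.8], [0, 0, 0.6, 0, 0, 0, 0.8], [0, 0, 0.5, 0, 0, 0, 0.8], [0, 0, 0.2, 0, 0, 0, 0.8], [0, 0, 0, 0, 0, 0, 0.8], [0, 0, 0, 0, 0, 0, 0.8]]}}

```text
time: 13.77
ee_pos: [539.9, -107.8, 44.2]
tool_rot: [-0.096, 3.14, -0.0]
force: [-0.1, 0.4, -0.5]
gripper_width: 68.1
gripper_force: 0.0
```

Request:
{"name": "apply_moves", "arguments": {"deltas": [[0, 0, 0, 0, 0, 0, 0.6], [0, 0, 0, 0, 0, 0, 0.5], [0, 0, 0, 0, 0, 0, 0.4], [0, 0, 0, 0, 0, 0, 0.4], [0, 0, 0, 0, 0, 0, 0.4], [0, 0, 0, 0, 0, 0, 0.4], [0, 0, 0, 0, 0, 0, 0.4]]}}

```text
time: 14.35
ee_pos: [540.4, -108.0, 45.6]
tool_rot: [-0.096, 3.138, 0.0]
force: [-1.2, -0.8, 6.7]
gripper_width: 39.6
gripper_force: 59.5
```

Request:
{"name": "apply_moves", "arguments": {"deltas": [[0, 0, -0.1, 0, 0, 0, 0.3], [0, 0, -0.2, 0, 0, 0, 0.3], [0, 0, -0.3, 0, 0, 0, 0.3], [0, 0, -0.4, 0, 0, 0, 0.3], [0, 0, -0.5, 0, 0, 0, 0.3], [0, 0, -0.6, 0, 0, 0, 0.3], [0, 0, -0.6, 0, 0, 0, 0.3], [0, 0, -0.6, 0, 0, 0, 0.3], [0, 0, -0.6, 0, 0, 0, 0.3], [0, 0, -0.6, 0, 0, 0, 0.3], [0, 0, -0.5, 0, 0, 0, 0.3], [0, 0, -0.3, 0, 0, 0, 0.3], [0, 0, 0, 0, 0, 0, 0.3]]}}

```text
time: 15.43
ee_pos: [540.8, -108.1, 178.8]
tool_rot: [-0.096, 3.136, -0.0]
force: [0.1, -0.2, -1.3]
gripper_width: 39.4
gripper_force: 60.2
```

```bash
python3 - <<'E'
from h import *
o=snap("wrist","w5");s=load("w5");print(o["ee_pos"])
P=cloud(s);x,y,z=[P[...,i] for i in range(3)];m=(abs(x-o["ee_pos"][0])<30)&(abs(y-o["ee_pos"][1])<17)&(z>150)&(z<230);Q=P[m];print(len(Q),np.percentile(Q[:,2],[1,10,50,90,99]).round(1),Q.min(0),Q.max(0))
p=s["p"].astype(int)
box=(570,725,150,320)
b=(x>box[0])&(x<box[1])&(y>box[2])&(y<box[3])&(z<25)&(z>-5)&(p.min(2)>120)&(p.max(2)-p.min(2)<45)
n,l,st,c=cv2.connectedComponentsWithStats(b.astype(np.uint8));k=1+st[1:,4].argmax();Q=P[l==k];print("plate",len(Q),Q.min(0).round(1),Q.max(0).round(1),cv2.minEnclosingCircle(Q[:,:2].astype(np.float32)))
cv2.imwrite("pics/w5c.png",cv2.resize(s["p"][:,160:,::-1],(800,800*480//480*480//480))[:600] if 0 else s["p"][:,:,::-1])
E
```

```text
[ 540.77699223 -108.05501687  178.84872867]
10689 [152.2 167.2 198.2 199.1 199.8] [ 516.39874551 -125.05305961  150.0182456 ] [559.46502903 -91.0563706  229.98344601]
plate 5801 [577.8 157.1  -1.2] [717.5 247.6  14. ] ((646.9285278320312, 221.9874267578125), 73.50843811035156)
```

View pics/w5c.png

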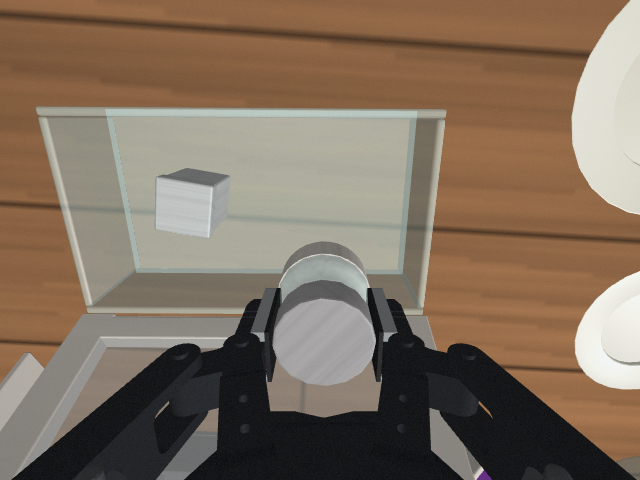

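The jar is gripped and upright with its cap at (324,335), and the tin still stands at (190,205).

Request:
{"name": "apply_moves", "arguments": {"deltas": [[0, 0.5, 0, 0, 0, 0, 0.3], [0, 0.8, 0, 0, 0, 0, 0.3], [0, 1, 0, 0, 0, 0, 0.3], [0, 1, 0, 0, 0, 0, 0.3], [0, 1, 0, 0, 0, 0, 0.3], [0, 1, 0, 0, 0, 0, 0.3], [-0.3, 0.9, 0, 0, 0, 0, 0.3], [-0.6, 0.9, 0, 0, 0, 0, 0.3], [-0.6, 0.9, 0, 0, 0, 0, 0.3], [-0.6, 0.9, 0, 0, 0, 0, 0.3], [-0.6, 0.9, 0, 0, 0, 0, 0.3], [-0.6, 0.9, 0, 0, 0, 0, 0.3], [-0.6, 0.9, 0, 0, 0, 0, 0.3], [-0.6, 0.8, 0, 0, 0, 0, 0.3], [-0.6, 0.8, 0, 0, 0, 0, 0.3], [-0.3, 0.4, 0, 0, 0, 0, 0.3], [0, 0, 0, 0, 0, 0, 0.3], [0, 0, 0, 0, 0, 0, 0.3]]}}

```text
time: 16.98
ee_pos: [652.7, 240.0, 174.8]
tool_rot: [0.098, -3.137, 0.002]
force: [0.3, -0.1, -0.6]
gripper_width: 39.8
gripper_force: 60.2
```

```bash
python3 - <<'E'
from h import *
o=snap("wrist","w6");snap("top","t6")
print(o["ee_pos"],o["joint_pos"])
for n in("t3","w6","t6"):
    s=load(n);P=cloud(s);x,y,z=[P[...,i] for i in range(3)];p=s["p"].astype(int)
    b=(x>555)&(x<735)&(y>145)&(y<325)&(z<25)&(z>-5)&(p.min(2)>105)&(p.max(2)-p.min(2)<45)
    k,l,st,c=cv2.connectedComponentsWithStats(b.astype(np.uint8));k=1+st[1:,4].argmax();Q=P[l==k];print(n,len(Q),Q.min(0).round(1),Q.max(0).round(1),cv2.minEnclosingCircle(Q[:,:2].astype(np.float32)))
s=load("w6");P=cloud(s);x,y,z=[P[...,i] for i in range(3)];e=o["ee_pos"]
m=(abs(x-e[0])<35)&(abs(y-e[1])<18)&(z>194)&(z<203);Q=P[m];print("cap",Q.min(0),Q.max(0),np.median(Q,0))
E
```

```text
[652.72898183 240.01966643 174.83973131] [-0.54812374  0.56513399  0.20169261  1.55972481 -0.12493737  1.03240223
  1.32089124]
t3 2423 [571.9 158.6  -4.2] [720.7 307.8  23.4] ((647.1572265625, 232.6466827392578), 76.64859008789062)
w6 19360 [569.  157.4  -2.8] [711.9 306.8  14. ] ((646.6884155273438, 230.70252990722656), 77.89571380615234)
t6 614 [584.  158.8  -2.7] [703.2 219.3  19.8] ((643.5941162109375, 188.38058471679688), 59.68583679199219)
cap [631.13890549 222.05207312 194.00034248] [670.7797262  257.96326551 196.55789272] [649.86848725 240.30808441 194.64793155]
```

View pics/w6.png

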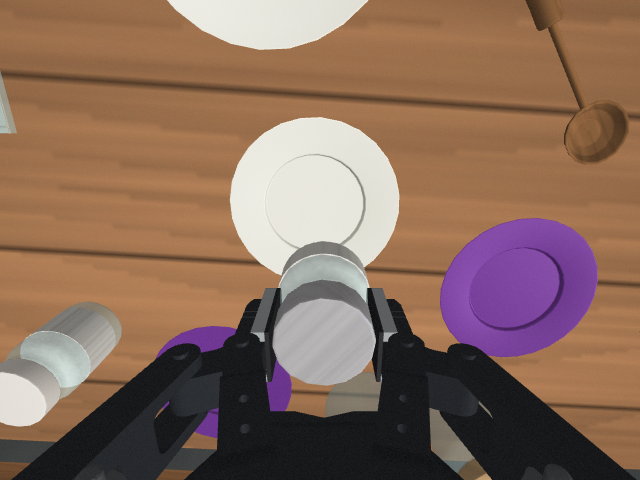

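The plate sits at about (315,200) just below the held jar. The jar has to go about 6 mm in -x and 7 mm in -y.

Request:
{"name": "apply_moves", "arguments": {"deltas": [[0.13, -0.13, 0.3, 0, 0, 0, 0.3], [0.13, -0.13, 0.6, 0, 0, 0, 0.3], [0, 0, 0.8, 0, 0, 0, 0.3], [0, 0, 0.8, 0, 0, 0, 0.3], [0, 0, 0.7, 0, 0, 0, 0.3], [0, 0, 0.6, 0, 0, 0, 0.3], [0, 0, 0.5, 0, 0, 0, 0.3], [0, 0, 0.3, 0, 0, 0, 0.3], [0, 0, 0.2, 0, 0, 0, 0.3], [0, 0, 0.1, 0, 0, 0, 0.3], [0, 0, 0, 0, 0, 0, 0.3], [0, 0, 0, 0, 0, 0, 0.3]]}}

```text
time: 18.08
ee_pos: [647.9, 233.1, 54.8]
tool_rot: [-0.097, 3.139, 0.001]
force: [-1.3, 0.7, -0.4]
gripper_width: 39.7
gripper_force: 60.2
```

Request:
{"name": "apply_moves", "arguments": {"deltas": [[0, 0, 0.1, 0, 0, 0, 0.3], [0, 0, 0.1, 0, 0, 0, 0.3], [0, 0, 0.08, 0, 0, 0, 0.3], [0, 0, 0.05, 0, 0, 0, 0.3], [0, 0, 0, 0, 0, 0, 0.3]]}}

```text
time: 18.5
ee_pos: [647.2, 232.9, 45.4]
tool_rot: [0.097, -3.14, 0.0]
force: [0.4, -1.1, -0.1]
gripper_width: 39.7
gripper_force: 60.2
```

Request:
{"name": "apply_moves", "arguments": {"deltas": [[0, 0, 0.03, 0, 0, 0, 0.3], [0, 0, 0.03, 0, 0, 0, 0.3], [0, 0, 0, 0, 0, 0, 0.3]]}}

```text
time: 18.75
ee_pos: [647.6, 233.0, 44.7]
tool_rot: [-0.097, 3.14, 0.0]
force: [-1.3, -0.1, 2.2]
gripper_width: 39.4
gripper_force: 60.7
```

Request:
{"name": "apply_moves", "arguments": {"deltas": [[0, 0, 0.03, 0, 0, 0, 0.3], [0, 0, 0, 0, 0, 0, 0.3]]}}

```text
time: 18.92
ee_pos: [647.6, 233.0, 44.7]
tool_rot: [-0.097, 3.14, 0.001]
force: [-2.6, -0.6, 5.3]
gripper_width: 40.0
gripper_force: 61.5
```

Contact: I'll release slowly, then lift away.

Request:
{"name": "apply_moves", "arguments": {"deltas": [[0, 0, 0, 0, 0, 0, 0.5], [0, 0, 0, 0, 0, 0, 0.52], [0, 0, 0, 0, 0, 0, 0.6], [0, 0, 0, 0, 0, 0, 0.7], [0, 0, 0, 0, 0, 0, 0.8], [0, 0, 0, 0, 0, 0, 0.8], [0, 0, 0, 0, 0, 0, 0.8], [0, 0, -0.2, 0, 0, 0, 0.8], [0, 0, -0.5, 0, 0, 0, 0.8], [0, 0, -0.8, 0, 0, 0, 0.8], [0, 0, -1, 0, 0, 0, 0.8], [0, 0, -1, 0, 0, 0, 0.8], [0, 0, -1, 0, 0, 0, 0.8], [0, 0, -1, 0, 0, 0, 0.8], [0, 0, -1, 0, 0, 0, 0.8], [0, 0, 0, 0, 0, 0, 0.8], [0, 0, 0, 0, 0, 0, 0.8]]}}

```text
time: 20.33
ee_pos: [648.6, 233.2, 209.4]
tool_rot: [-0.096, 3.135, 0.003]
force: [-0.2, -0.0, -0.1]
gripper_width: 68.4
gripper_force: 0.0
```

```bash
python3 - <<'E'
from h import *
o=snap("wrist","w7");s=load("w7");print(o["ee_pos"],o["force"])
print("cap",circ(s,60,70,(600,700,190,280)))
P=cloud(s);x,y,z=[P[...,i] for i in range(3)];p=s["p"].astype(int)
b=(x>555)&(x<735)&(y>145)&(y<325)&(z<25)&(z>-5)&(p.min(2)>105)&(p.max(2)-p.min(2)<45)
n,l,st,c=cv2.connectedComponentsWithStats(b.astype(np.uint8));k=1+st[1:,4].argmax();Q=P[l==k];print(Q.min(0),Q.max(0))
snap("scene","s7");q=load("s7")["p"];a=cv2.resize(q[130:360,180:440,::-1],(400,354));cv2.imwrite("pics/f.png",np.hstack([a,cv2.resize(s["p"][:,:,::-1],(400,300)).copy() if 0 else cv2.copyMakeBorder(cv2.resize(s["p"][:,:,::-1],(400,300)),0,54,0,0,0)]))
E
```

```text
[648.58735432 233.22798902 209.43650324] [-0.17577718 -0.016381   -0.09099997]
cap (1696, array([646.2, 233.9]), 19.8, array([645.3, 233.7,  64.4]))
[569.07474011 157.93480655  -1.18541279] [718.08299508 308.91972244  24.94922433]
```

View pics/f.png

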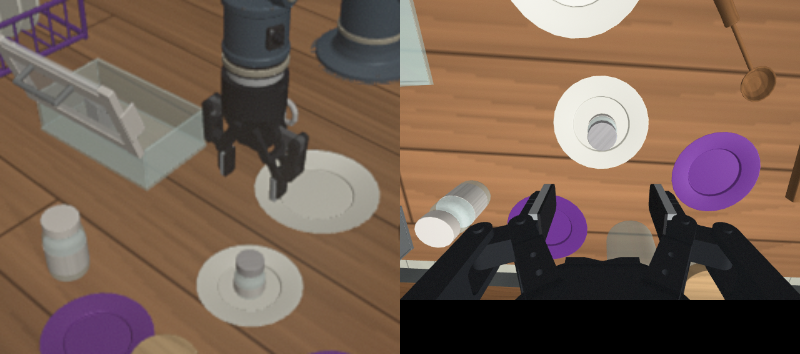

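The jar stands upright in the middle of the small plate: cap at (646,234), plate centre at about (644,233). The lid is open and the gripper touches nothing.

```bash
python3 -c "
from h import *
print(arm.job_done())"
```

```text
the job is handed in; nothing more can be done
None
```

I handed the job in at about 20 s of the 64 s allowed: the lid stays open by itself, the jar stands upright within about 2 mm of the small plate's middle, and the tin was still standing in the container when I last saw it, just after lifting out the jar.

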